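# Present the blue paste jar to the label scanner

## Robot

A 6-joint arm with a two-finger parallel gripper is mounted at the origin on the work surface. World frame = base frame: x ahead of the robot, y to its left, z up, the work surface at z = 0. Lengths are in mm, angles in degrees, forces in N, time in s.
With the tool pointing down it reaches from about 250 to 775 mm from the base axis. Payload 4 kg.
Tool frame: the origin (TCP) lies at the very end of the fingers, on their centre line; the grasp point (between the pads) lies 19 mm behind it (bot.grasp_offset is the distance from the TCP to the grasp point, in mm); z points along the fingers, y is the direction in which the jaws open and shut (so a half turn about z gives the same grasp; the last joint's range is limited). The gripper opens to 85 mm and grips with 20 to 120 N. Pads are 22 mm wide; open, the fingers measure 114 mm over their backs; the gripper's body (76 mm by 85 mm) begins 54 mm behind the grasp point. The pads swing forward as they close: fully open they stand 13 mm farther back than shut.
Start: joints at [69.952, 4.996, 78.535, -0, 96.463, -5.907], TCP at [134.374, 533.349, 231.341] pointing down, gripper open.
Joint ranges: [-177.83, 177.83], [-43.37, 116.18], [15.69, 146.23], [-61.86, 241.86], [9.47, 152.12], [-147.06, 147.06]. Speed limits (degrees/s): [159.86, 159.86, 180, 180, 180, 180].

## Interface

Orientations are given as [roll, pitch, yaw] about the fixed x, y, z axes, in that order (R = Rz(yaw) Ry(pitch) Rx(roll)).
In Python, from cell import bot, viewer gives the robot as it stands. The module is installed in compiled form; this text tells all that it offers.
- The arm moves only by the tool drive_tool, never from a script. Its argument "increments" is text: rows parted by semicolons, each of 4 numbers parted by spaces: the shift along the tool's x, y, z in cm, then the turn about the tool's z in degrees. A call has 1 to 12 rows; each row shifts and turns the commanded pose from where the row before left it, along the tool's axes as they then stand; what a row does not reach is not made up. A row lasts 1/8 s, in which the tool goes at most 62.5 mm and 10.7 degrees, less where a joint would pass 70% of its speed; a pose out of reach is approached as far as the arm can. A call with a gripper value outside its range is refused whole. "hand" is the closure, from -1 (fully open) to 1 (shut), set as the call begins (left out, the last holds). The fingers move at their own pace and stop on an object; "grip_force" is the grip in N (left out, the last holds). Time passes only in rows, so rows that do not move let the fingers close. It gives the time, the measured TCP pose, the force and the opening at its end, in the units of the state.
- bot.get_obs(): the state, without advancing time (a new reading comes with each control period).
- viewer.snapshot(name): name is "scene" or "side" or "wrist"; returns the picture (420x560x3 uint8, blue, green, red); there is no depth.
- viewer.get_calibration(name): a dict with "intrinsics" (3x3 intrinsics, pixels), "rvec" (rotation vector, rad) and "tvec" (3), from world to camera coordinates, as OpenCV has them; the wrist camera has in their place "hand_eye" (4x4, takes a point from camera to tool coordinates, whose origin is the TCP and whose axes are the flange's). Camera axes: x right, y down, z forward; pixel columns grow to the right and rows downward; lengths in mm; the calibration is good to about 2 mm. A picture is of the moment at which its call begins: read the wrist's pose just before it. get_calibration takes no time and is no camera call.
- bot.close_job(): hands the job in, once; it reports no verdict.
The state is a dict: "time_s": time; "joint_pos": joint angles; "joint_vel": joint speeds; "joint_torque": joint torques, N m; "eef_pos": TCP position; "eef_rot": TCP orientation; "ft_force": force on the tool from outside, world axes, zero at the start; "torque": the same for the moment, N m; "grip_width": opening from 0.0 (shut) to 1.0 (fully open).
Only numpy, scipy, OpenCV 4.12 (cv2) and the standard library are available. Lean on these libraries where they do the work, as an engineer would, in place of code of your own. Each camera call takes 0.05 s, during which the arm holds its last target. There are 200 camera calls.

## Task

Take the blue colour-paste jar out of the tray and stand it upright in the middle of the scanner's round black pad, under the hood, turned so that its yellow label squarely faces the scanner's red window, then let go. Keep the jar upright all the way, leave the other jars, the printing block and the brush where they are, and do not knock against the scanner.

Things in the scene. Friction and masses are not known exactly. Their poses are not given: they have to be found in the camera images.
- jar_blue: Blue colour-paste jar, closed, loose, 250 to 500 g: upright cylinder 60 mm in diameter to 90 mm height, then a black lid 50 mm in diameter; 110 mm tall. Origin at the centre of its underside, z up. A yellow label (25 mm wide, 50 mm tall) is on its +x side; a yellow stripe on the lid runs from its centre to the edge above the label. Starts upright in the tray, label turned any way.
- jar_blue_label (a point): Middle of the blue jar's yellow label, on the jar's surface: 30 mm along the jar's +x from its axis, 45 mm above its underside.
- jar_red: Red colour-paste jar, closed, loose, 250 to 500 g: upright cylinder 60 mm in diameter to 90 mm height, then a black lid 50 mm in diameter; 110 mm tall. Origin at the centre of its underside, z up. A yellow label (25 mm wide, 50 mm tall) is on its +x side; a yellow stripe on the lid runs from its centre to the edge above the label. Starts upright in the tray, label turned any way.
- jar_green: Green colour-paste jar, closed, loose, 250 to 500 g: upright cylinder 60 mm in diameter to 90 mm height, then a black lid 50 mm in diameter; 110 mm tall. Origin at the centre of its underside, z up. A yellow label (25 mm wide, 50 mm tall) is on its +x side; a yellow stripe on the lid runs from its centre to the edge above the label. Starts upright in the tray, label turned any way.
- tray: Fixed shallow wooden tray, 110 mm (x) by 250 mm (y), 20 mm high, walls and floor 6 mm thick, origin at the centre of its underside. The three jars stand in it in a row along its y axis, with gaps of only about 18 mm, so take them on their two x sides. It stands on the robot's left or right, the scanner on the other side.
- scanner: Fixed white label scanner on a grey base plate. Origin on the table under the middle of its round pad; z up; +x points from the pad to the red window. Base plate 12 mm high, from x -50 to +130 mm and y -60 to +60 mm. Housing from x +55 to +125 mm, y -55 to +55 mm, up to z 190 mm.
- pad (a point): Centre of the top of the scanner's round black rubber pad, 80 mm in diameter, 16 mm above the table; axes as the scanner's.
- window (a point): Middle of the scanner's red window, an upright panel facing the scanner's -x, over the pad: 53 mm along +x from the pad's centre, z 35 to 110 mm, 70 mm wide; axes as the scanner's.
- hood (a point): Middle of the lower front edge of the scanner's hood, which juts from the housing over the pad: 15 mm along +x from the pad's centre, z 165 mm; the hood is 110 mm wide, its top at z 190 mm. An upright tool would hit it when holding a jar on the middle of the pad: come from the open -x side, tilted about 30 to 45 degrees.
- print_block: Bystander, loose: wooden printing block 100 mm (x) by 90 mm (y), 28 mm high, with a grip bar along x, 85 by 28 mm, on top; 48 mm high in all. Origin at the centre of its underside.
- brush: Bystander, loose: hand brush about 180 mm long lying along its x axis, less than 45 mm wide and 30 mm high. Origin under its middle.

How it is judged:
By the outcome, as a careful person would: the job done as asked, in the order asked, and still so for the second after the job is handed in, with the robot touching nothing.
It also fails if it takes over 56 s, if anything falls off the work surface, if the arm or the gripper's body presses on something with over 40 N, if the wrist force passes 120 N, or if a joint passes its speed limit or range.

## Working session

There is one attempt and no reset: what is moved stays moved. The work goes in short steps, Python scripts to look and compute and a tool call to move; the robot and the scene stay as the last step left them, time stands still between calls to the robot, and variables do not carry over. Pictures are saved under pics/ and viewed, about 8 in all and at most 12, crops included, and the job is handed in when it is done.

Besides the shell and the picture viewer there is one more tool, called after "Request:" as name(argument=value, ...), one argument or row to a line, values as JSON. drive_tool: Moves the arm, as the interface text tells. Its arguments: {"type":"object","properties":{"increments":{"type":"string"},"hand":{"type":"number"},"grip_force":{"type":"number"}},"required":["increments"]}

```bash
mkdir -p pics; python3 - <<'E'
from cell import bot, viewer
import cv2,numpy as np
o=bot.get_obs();print({k:np.round(v,3).tolist() for k,v in o.items()})
for n in("scene","side","wrist"):
    cv2.imwrite(f"pics/{n}0.png",viewer.snapshot(n));c=viewer.get_calibration(n);print(n,{k:np.round(v,3).tolist() for k,v in c.items()})
a=[cv2.imread(f"pics/{n}0.png") for n in("scene","side")]
print(bot.grasp_offset)
E
```

```text
{'time_s': 0.0, 'joint_pos': [69.952, 5.04, 78.626, 0.0, 96.464, -5.909], 'joint_vel': [-0.032, 0.01, -0.011, -0.02, 0.015, 0.049], 'joint_torque': [-0.001, -35.188, -31.327, -0.0, 0.011, -0.0], 'eef_pos': [134.197, 532.848, 230.113], 'eef_rot': [-179.87, -0.014, 165.861], 'ft_force': [-0.179, 0.153, 0.275], 'torque': [-0.034, 0.04, 0.031], 'grip_width': 1.003}
scene {'intrinsics': [[396.45, 0.0, 274.28], [0.0, 396.45, 202.993], [0.0, 0.0, 1.0]], 'rvec': [0.687, 2.938, -0.492], 'tvec': [485.273, -167.558, 1029.812]}
side {'intrinsics': [[514.405, 0.0, 274.963], [0.0, 514.405, 211.43], [0.0, 0.0, 1.0]], 'rvec': [2.199, -0.221, 0.112], 'tvec': [-544.938, 161.949, 1259.533]}
wrist {'intrinsics': [[300.912, 0.0, 279.086], [0.0, 300.912, 210.618], [0.0, 0.0, 1.0]], 'hand_eye': [[-0.001, -0.947, -0.321, 82.639], [1.0, -0.001, 0.0, -0.219], [-0.001, -0.321, 0.947, -142.242], [0.0, 0.0, 0.0, 1.0]]}
18.700000000000003
```

View pics/scene0.png

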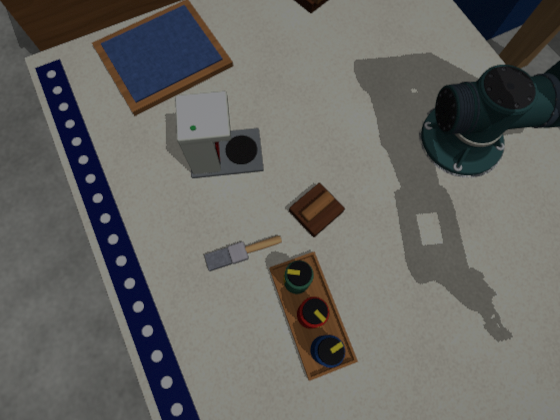

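View pics/side0.png

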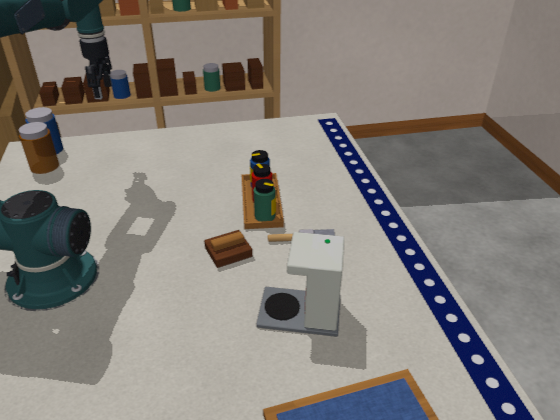

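View pics/wrist0.png

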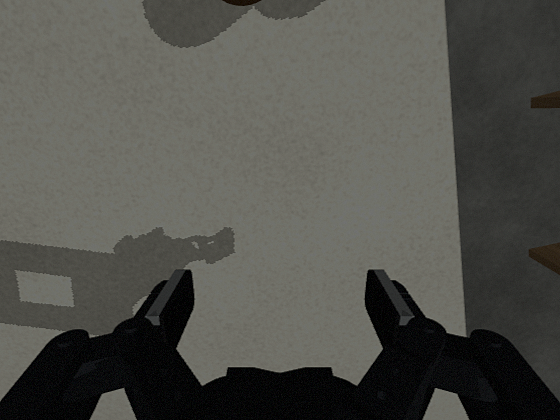

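The scene view shows the pad at about (241,150), the scanner's window facing right, and a tray whose lids are green (298,273), red (314,313) and blue (329,350). The brush and the block lie between them. The wrist view shows only the table.

```bash
cat > h.py <<'E'
from cell import bot, viewer
import cv2, numpy as np
from scipy.spatial.transform import Rotation as Ro
def cam(n, obs=None):
    c=viewer.get_calibration(n); K=np.array(c["intrinsics"])
    if n!="wrist":
        R=cv2.Rodrigues(np.array(c["rvec"],float))[0]; t=np.array(c["tvec"],float).ravel()
        return K,R.T,-R.T@t
    T=np.eye(4);T[:3,:3]=Ro.from_euler('xyz',obs["eef_rot"],degrees=True).as_matrix();T[:3,3]=obs["eef_pos"]
    T=T@np.array(c["hand_eye"]); return K,T[:3,:3],T[:3,3]
def ray(C,uv,z):
    K,R,p=C; uv=np.atleast_2d(np.asarray(uv,float))
    d=(R@np.linalg.inv(K)@np.c_[uv,np.ones(len(uv))].T).T
    return p+d*((z-p[2])/d[:,2])[:,None]
def proj(C,P):
    K,R,p=C; q=(np.atleast_2d(P)-p)@R@K.T; return q[:,:2]/q[:,2:]
def big(m):
    n,l,s,c=cv2.connectedComponentsWithStats(m.astype(np.uint8)); return [(l==i,s[i],c[i]) for i in np.argsort(-s[1:,4])+1]
E
python3 - <<'E'
from h import *
im=cv2.imread("pics/scene0.png");C=cam("scene")
h=cv2.cvtColor(im,cv2.COLOR_BGR2HSV)
y=cv2.inRange(h,(22,130,120),(38,255,255))
for m,s,c in big(y>0)[:6]:
    if s[4]<12: continue
    v,u=np.nonzero(m);P=ray(C,np.c_[u,v],116)[:,:2];w,V=np.linalg.eigh(np.cov(P.T));a=V[:,1]
    print("yellow",c.round(1),s[4],P.mean(0).round(1),"axis",np.degrees(np.arctan2(a[1],a[0])).round(1),np.sqrt(w*12).round(1))
g=im.max(2)
m=(g<40); m[:125]=0;m[175:]=0;m[:,:215]=0;m[:,265:]=0
b=big(m)[0];ct=max(cv2.findContours(b[0].astype(np.uint8),0,1)[0],key=len)[:,0]
P=ray(C,ct,16);print("pad",b[1],b[2],ray(C,b[2],16).round(1),"extent",np.ptp(P,0).round(1))
for n,uv,z in(("plateFR",(261,130),12),("plateBR",(263,171),12),("plateBL",(192,176),12)):print(n,ray(C,uv,z).round(1))
for n,uv in(("tray",(313,377)),("tray",(355,359)),("tray",(271,267)),("tray",(312,253))):print(n,ray(C,uv,20).round(1))
for n,uv in(("block",(317,209)),("brush",(205,263)),("brush",(280,240))):print(n,ray(C,uv,20).round(1))
a=cv2.resize(im[85:185,160:270],None,fx=5,fy=5,interpolation=2);b=cv2.resize(im[245:385,260:365],None,fx=3.5714,fy=3.5714,interpolation=2)
a=a[:490];b=b[:490];cv2.imwrite("pics/crop0.png",cv2.resize(np.hstack([a,b]),(790,425)))
E
```

```text
yellow [336.5 347.1] 46 [555.8 290.8] axis -174.7 [ 6.8 23.4]
yellow [319.7 315.7] 44 [556.9 226.3] axis 107.9 [ 6.7 23.6]
yellow [293.4 271.6] 39 [563.4 127.7] axis 147.0 [ 6.6 23.7]
pad [226 136  31  28 707] [240.91371994 149.54596888] [[ 528.7 -215.2   16. ]] extent [78.4 79.5  0. ]
plateFR [[ 458.4 -245.1   12. ]]
plateBR [[ 503.9 -139.5   12. ]]
plateBL [[ 666.5 -204.6   12. ]]
tray [[615.2 327.9  20. ]]
tray [[519.6 336.6  20. ]]
tray [[592.1  84.3  20. ]]
tray [[493.8  97.1  20. ]]
block [[433.    8.9  20. ]]
brush [[722.1   9.9  20. ]]
brush [[545.8  37.4  20. ]]
```

View pics/crop0.png

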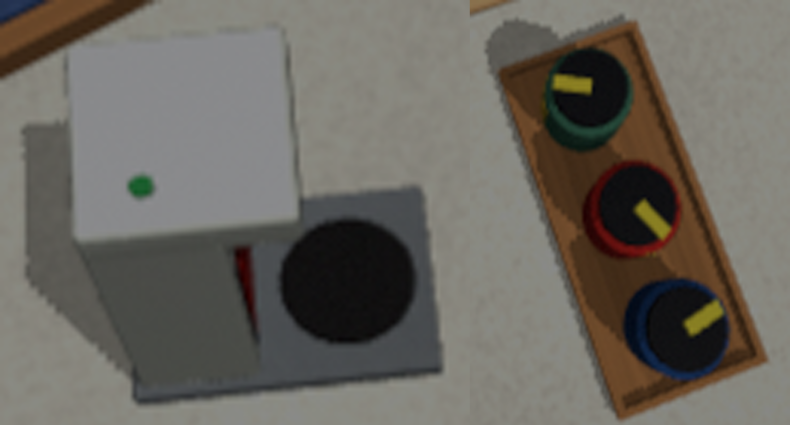

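The rough positions:
- **Blue jar:** about (568, 292), label yaw about -175°.
- **Pad:** (528.7, -215.2), scanner yaw about -22.5°.

Next I move above the jar.

Request:
drive_tool(
  increments="-5.3 -1.4 0 0;-5.3 -1.4 0 0;-5.3 -1.4 0 0;-5.3 -1.4 0 0;-5.3 -1.4 0 0;-5.3 -1.4 0 0;-5.3 -1.4 0 0;-5.3 -1.4 0 0;-5.3 -1.4 0 0;0 0 0 10;0 0 0 10;0 0 0 10",
  hand=-1,
  grip_force=60,
)

```text
time_s: 1.65
eef_pos: [566.2, 294.3, 230.5]
eef_rot: [-179.9, -0.0, 135.5]
ft_force: [0.1, 0.4, 0.5]
grip_width: 1.004
```

Request:
drive_tool(
  increments="0 0 0 10;0 0 0 10;0 0 0 10;0 0 0 10;0 0 0 10;0 0 0 1;0 0 0 0;0 0 0 0",
)

```text
time_s: 2.65
eef_pos: [566.1, 294.6, 231.2]
eef_rot: [-180.0, 0.0, 84.9]
ft_force: [-0.1, 0.4, 0.5]
grip_width: 1.001
```

```bash
python3 - <<'E'
from h import *
o=bot.get_obs();print(o["eef_pos"],o["eef_rot"],o["joint_pos"])
im=viewer.snapshot("wrist");cv2.imwrite("pics/wrist1.png",im)
C=cam("wrist",o);h=cv2.cvtColor(im,cv2.COLOR_BGR2HSV);y=cv2.inRange(h,(22,130,60),(38,255,255))
for m,s,c in big(y>0)[:5]:
    if s[4]<30: continue
    v,u=np.nonzero(m);P=ray(C,np.c_[u,v],116)[:,:2];w,V=np.linalg.eigh(np.cov(P.T));a=V[:,1]
    print("yellow",c.round(1),s[4],P.mean(0).round(1),"axis",np.degrees(np.arctan2(a[1],a[0])).round(1),np.sqrt(w*12).round(1))
E
```

```text
[566.1144257  294.62958118 231.18252821] [-1.79989099e+02  2.14149121e-03  8.49379323e+01] [2.24046367e+01 1.63813535e+01 6.53067923e+01 3.16108145e-03
 9.83225141e+01 2.74671618e+01]
yellow [268.2 210.4] 279 [555.9 291.1] axis -174.2 [ 9.5 25.3]
yellow [268.7 236.3] 227 [553.8 265.7] axis -167.9 [13.2 20.6]
yellow [275.5 273.2] 222 [556.5 226.3] axis 107.4 [ 9.5 25.2]
yellow [290.2 352.7] 171 [563.2 128.2] axis 147.1 [ 9.7 25.7]
```

View pics/wrist1.png

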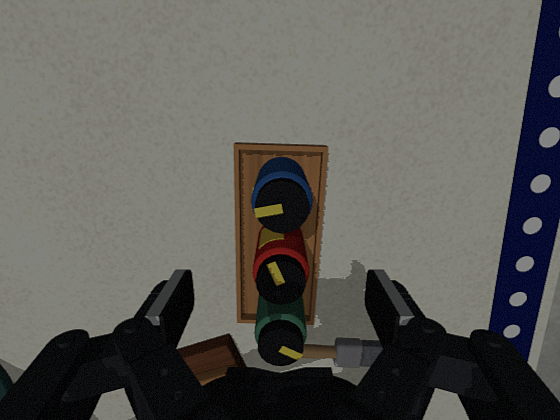

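The wrist view confirms the blue lid at about (280,205), with its stripe at (268,210) giving centre (568.4, 292.3) and yaw -174.4°. The fingers are aligned with the tray's x sides, so I descend.

Request:
drive_tool(
  increments="-0.2 0.2 4 0;0 0 4 0;0 0 4 0;0 0 3 0;0 0 2 0;0 0 1 0;0 0 0 0;0 0 0 0",
)

```text
time_s: 3.7
eef_pos: [569.0, 292.9, 53.0]
eef_rot: [179.8, -0.1, 84.9]
ft_force: [0.8, -0.0, -0.9]
grip_width: 0.998
```

Request:
drive_tool(
  increments="0 0 0 0;0 0 0 0;0 0 0 0;0 0 0 0;0 0 0 0;0 0 0 0;0 0 0 0;0 0 0 0",
  hand=1,
)

```text
time_s: 4.7
eef_pos: [568.6, 292.9, 52.8]
eef_rot: [179.9, -0.1, 84.9]
ft_force: [-1.1, 0.3, 6.6]
grip_width: 0.684
```

Request:
drive_tool(
  increments="0 0 -1 0;0 0 -2 0;0 0 -4 0;0 0 -5 0;0 0 -5 0;0 0 0 0",
)

```text
time_s: 5.45
eef_pos: [570.4, 293.4, 229.2]
eef_rot: [179.3, -0.4, 84.9]
ft_force: [0.9, 1.2, -1.9]
grip_width: 0.686
```

Request:
drive_tool(
  increments="-3.5 -1 0 0;-4.8 -1.4 0 0;-5 -1.5 0 0;-5 -1.5 0 0;-5 -1.5 0 0;-5 -1.5 0 0;-5 -1.5 0 0;-5 -1.5 0 0;-4.8 -1.4 0 0;-3.4 -1.1 0 0;0 0 0 -5;0 0 0 -9",
)

```text
time_s: 6.95
eef_pos: [386.7, -158.4, 219.7]
eef_rot: [-179.9, -0.1, 99.0]
ft_force: [0.4, -0.2, -3.1]
grip_width: 0.687
```

Request:
drive_tool(
  increments="0 0 0 -10;0 0 0 -10;0 0 0 -10;0 0 0 -10;0 0 0 -10;0 0 0 -8.6;0 0 0 0;0 0 0 0",
)

```text
time_s: 7.95
eef_pos: [387.4, -158.0, 220.5]
eef_rot: [180.0, -0.1, 157.3]
ft_force: [-0.7, -0.8, -3.0]
grip_width: 0.685
```

```bash
python3 - <<'E'
from h import *
o=bot.get_obs();print(o["eef_pos"],o["eef_rot"],o["joint_pos"].round(1) if hasattr(o["joint_pos"],"round") else o["joint_pos"])
im=viewer.snapshot("wrist");cv2.imwrite("pics/wrist2.png",im)
C=cam("wrist",o);h=cv2.cvtColor(im,cv2.COLOR_BGR2HSV);y=cv2.inRange(h,(22,130,60),(38,255,255))
zt=o["eef_pos"][2]-46.8+110
for m,s,c in big(y>0)[:3]:
    if s[4]<30: continue
    v,u=np.nonzero(m);P=ray(C,np.c_[u,v],zt)[:,:2];w,V=np.linalg.eigh(np.cov(P.T));a=V[:,1]
    print("yellow",c.round(1),s[4],P.mean(0).round(1),"axis",np.degrees(np.arctan2(a[1],a[0])).round(1),np.sqrt(w*12).round(1))
E
```

```text
[ 387.43893395 -157.99790982  220.49237125] [ 1.79986509e+02 -8.80693889e-02  1.57338432e+02] [-30.  -11.9  95.8   0.   96.2 -97.3]
yellow [253.9 365.9] 440 [ 383.6 -165.8] axis 73.9 [ 4.9 23.3]
yellow [219.7 268.7] 35 [ 346. -160.] axis 136.7 [ 0.4 11.5]
yellow [549.9 241.9] 31 [374.9 -68.5] axis -138.2 [0.4 7.8]
```

View pics/wrist2.png

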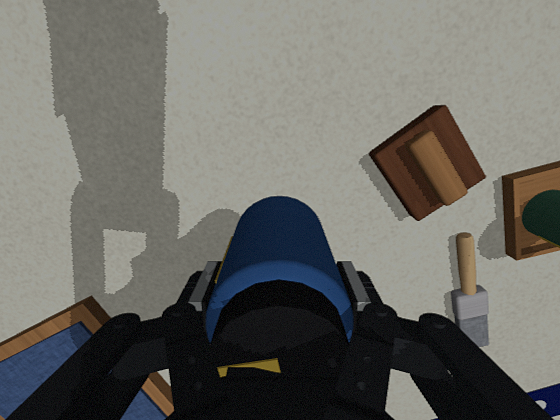

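The jar is held upright over free table. I set it down here and regrasp so that the label and the jaws both end up right for the scanner.

Request:
drive_tool(
  increments="0 0 4 0;0 0 4 0;0 0 4 0;0 0 3 0;0 0 1.2 0;0 0 0.6 0;0 0 0.2 0;0 0 0 0;0 0 0 0",
)

```text
time_s: 9.12
eef_pos: [388.5, -158.6, 52.2]
eef_rot: [-180.0, 0.1, 157.5]
ft_force: [-0.1, 0.7, -3.4]
grip_width: 0.68
```

Request:
drive_tool(
  increments="0 0 0.2 0;0 0 0.1 0;0 0 0.1 0;0 0 0 0;0 0 0 0",
)

```text
time_s: 9.75
eef_pos: [387.9, -158.2, 47.3]
eef_rot: [180.0, -0.0, 157.5]
ft_force: [0.2, -0.1, -2.2]
grip_width: 0.684
```

Request:
drive_tool(
  increments="0 0 0.1 0;0 0 0 0;0 0 0 0",
)

```text
time_s: 10.12
eef_pos: [388.1, -158.3, 46.8]
eef_rot: [180.0, 0.0, 157.5]
ft_force: [-1.1, 0.3, 1.9]
grip_width: 0.683
```

Request:
drive_tool(
  increments="0 0 0 0;0 0 0 0;0 0 0 0;0 0 0 0;0 0 0 5;0 0 0 10;0 0 0 10;0 0 0 10;0 0 0 10;0 0 0 10;0 0 0 10;0 0 0 10",
  hand=-1,
)

```text
time_s: 11.62
eef_pos: [387.9, -158.2, 46.3]
eef_rot: [180.0, -0.0, 82.1]
ft_force: [0.7, -0.4, 0.0]
grip_width: 0.997
```

Request:
drive_tool(
  increments="0 0 0 4.5;0 0 0 0;0 0 0 0",
)

```text
time_s: 12.0
eef_pos: [387.9, -158.2, 46.3]
eef_rot: [180.0, -0.0, 78.0]
ft_force: [0.1, 0.4, -0.4]
grip_width: 0.998
```

```bash
python3 - <<'E'
from h import *
o=bot.get_obs();print(o["eef_pos"],o["eef_rot"],o["joint_pos"].round(1))
C=cam("scene");im=viewer.snapshot("scene");cv2.imwrite("pics/scene3.png",im)
y=cv2.inRange(cv2.cvtColor(im,cv2.COLOR_BGR2HSV),(22,130,60),(38,255,255))
for m,s,c in big(y>0)[:6]:
    if s[4]<8: continue
    v,u=np.nonzero(m);P=ray(C,np.c_[u,v],110)[:,:2];w,V=np.linalg.eigh(np.cov(P.T));a=V[:,1]
    print("yellow",c.round(1),s[4],P.mean(0).round(1),"axis",np.degrees(np.arctan2(a[1],a[0])).round(1),np.sqrt(w*12).round(1))
E
```

```text
[ 387.85799539 -158.19764983   46.27496895] [ 1.79999929e+02 -6.30825006e-03  7.80247758e+01] [-30.   -5.2 110.5   0.   74.7 -18. ]
yellow [292.9 271.6] 69 [563.5 126.6] axis 147.1 [10.8 26. ]
yellow [319.2 315.1] 69 [556.4 224.9] axis 106.5 [ 9.9 26.1]
```

Touchdown was clean and the jaws are turned. I close, lift a little, and turn back to yaw 157.5.

Request:
drive_tool(
  increments="0 0 0 0;0 0 0 0;0 0 0 0;0 0 0 0;0 0 0 0;0 0 0 0;0 0 -0.7 0;0 0 -0.7 -5;0 0 0 -10;0 0 0 -10;0 0 0 -10;0 0 0 -10",
  hand=1,
)

```text
time_s: 13.55
eef_pos: [386.5, -157.5, 59.0]
eef_rot: [-179.9, -0.2, 123.3]
ft_force: [0.7, -0.3, -2.6]
grip_width: 0.687
```

Request:
drive_tool(
  increments="0 0 0 -10;0 0 0 -10;0 0 0 -10;0 0 0 -4.5;0 0 0.7 0;0 0 0 0;0 0 0 0",
)

```text
time_s: 14.42
eef_pos: [387.5, -158.0, 52.8]
eef_rot: [180.0, -0.1, 157.4]
ft_force: [-0.8, -0.5, -2.4]
grip_width: 0.69
```

Request:
drive_tool(
  increments="0 0 0.4 0;0 0 0.2 0;0 0 0 0;0 0 0 0",
)

```text
time_s: 14.92
eef_pos: [387.9, -158.2, 47.4]
eef_rot: [180.0, 0.0, 157.5]
ft_force: [-0.2, 0.0, -3.4]
grip_width: 0.685
```

Request:
drive_tool(
  increments="0 0 0 0;0 0 0 0;0 0 0 0;0 0 0 0;0 0 -3 0;0 0 -5 0;0 0 -5 0;0 0 -5 0;0 0 -2 0;0 0 0 0;0 0 0 0",
  hand=-1,
)

```text
time_s: 16.3
eef_pos: [387.3, -157.9, 245.8]
eef_rot: [180.0, -0.1, 157.5]
ft_force: [-0.9, -0.6, -0.5]
grip_width: 1.001
```

```bash
cat > st.py <<'E'
from h import *
import sys
z=float(sys.argv[1]);n=sys.argv[2]
o=bot.get_obs();print(o["time_s"],o["eef_pos"].round(1),o["eef_rot"].round(2),o["joint_pos"].round(1))
for k in("wrist","scene"):
    im=viewer.snapshot(k);cv2.imwrite(f"pics/{k}{n}.png",im);C=cam(k,o)
    y=cv2.inRange(cv2.cvtColor(im,cv2.COLOR_BGR2HSV),(22,130,60),(38,255,255))
    for m,s,c in big(y>0)[:6]:
        if s[4]<20: continue
        v,u=np.nonzero(m);P=ray(C,np.c_[u,v],z)[:,:2];w,V=np.linalg.eigh(np.cov(P.T));a=V[:,1]
        print(k,c.round(1),s[4],P.mean(0).round(1),"axis",np.degrees(np.arctan2(a[1],a[0])).round(1),np.sqrt(w*12).round(1))
E
python3 st.py 110 4
```

```text
16.3 [ 387.3 -157.9  245.8] [ 1.7997e+02 -1.4000e-01  1.5746e+02] [-30.  -12.1  93.1   0.   99.2 -97.4]
wrist [279.3 212.1] 244 [ 399.4 -162.8] axis 158.3 [10.  24.8]
scene [292.9 271.6] 69 [563.5 126.6] axis 147.1 [10.8 26. ]
scene [319.4 315.3] 67 [556.2 225.3] axis 106.2 [10.  25.3]
scene [298.  126.8] 48 [ 400.4 -164.1] axis 159.1 [11.2 25.7]
```

The jar stands at (387.8, -158.2) with yaw about -21.5°. The rows have no tilt term, so I test in free air what the arm does at the edge of its reach: up first, in the arm plane.

Request:
drive_tool(
  increments="0 5.5 0 0;0 0 -6 0;0 0 -6 0;0 0 -6 0;0 0 -6 0;0 0 -6 0",
)

```text
time_s: 17.15
eef_pos: [408.9, -107.4, 548.0]
eef_rot: [180.0, -0.1, 157.5]
ft_force: [0.5, 0.7, 1.1]
grip_width: 1.004
```

```bash
python3 -c "
from cell import bot
o=bot.get_obs();print(o['time_s'],o['eef_pos'].round(1),o['eef_rot'].round(2),o['joint_pos'].round(1))"
```

```text
17.15 [ 408.9 -107.4  548. ] [ 1.7999e+02 -1.1000e-01  1.5747e+02] [-22.4  -1.5  48.    0.  133.7 -89.9]
```

Request:
drive_tool(
  increments="0 0 -6 0;0 0 -6 0;0 0 -3 0;0 0 -3 0",
)

```text
time_s: 17.65
eef_pos: [395.7, -104.5, 670.7]
eef_rot: [179.9, 1.4, 157.5]
ft_force: [-0.2, 0.0, -0.7]
grip_width: 0.996
```

```bash
python3 -c "
from cell import bot
o=bot.get_obs();print(o['time_s'],o['eef_pos'].round(1),o['eef_rot'].round(2),o['joint_pos'].round(1))"
```

```text
17.65 [ 395.7 -104.5  670.7] [179.88   1.35 157.45] [-22.8  10.7  15.9   0.3 152.  -90.1]
```

A tilt is starting: pitch 1.35° outward with j5 at its limit. So at the reach limit the arm gives up orientation. I push outward and up for a few more rows.

Request:
drive_tool(
  increments="-6 0 0 0;-6 0 0 0;0 0 0 0",
)

```text
time_s: 18.02
eef_pos: [429.7, -129.1, 636.8]
eef_rot: [179.3, -3.2, 157.4]
ft_force: [0.8, 0.2, -0.5]
grip_width: 0.998
```

```bash
python3 -c "
from cell import bot
o=bot.get_obs();print(o['time_s'],o['eef_pos'].round(1),o['eef_rot'].round(2),o['joint_pos'].round(1))"
```

```text
18.025 [ 429.7 -129.1  636.8] [179.32  -3.21 157.42] [-24.4  15.2  16.    1.2 152.  -90.7]
```

Request:
drive_tool(
  increments="0 0 5 0;0 0 5 0;0 0 0 0;0 0 0 0",
)

```text
time_s: 18.52
eef_pos: [422.9, -124.3, 550.5]
eef_rot: [179.3, -2.3, 157.5]
ft_force: [0.9, 0.1, 1.5]
grip_width: 0.995
```

```bash
python3 -c "
from cell import bot
o=bot.get_obs();print(o['time_s'],o['eef_pos'].round(1),o['eef_rot'].round(2),o['joint_pos'].round(1))"
```

```text
18.525 [ 422.9 -124.3  550.5] [179.34  -2.25 157.49] [-24.2   2.5  43.6   0.9 136.2 -91.1]
```

The tilt persists, because the commanded pose resets to the reached pose. Pushing up against the limits swings j2 back, which tilts the tool outward, so I ratchet that way.

Request:
drive_tool(
  increments="0 0 -6 0;0 0 -6 0;0 0 -6 0;0 0 -6 0;0 0 -6 0;0 0 -6 0",
)

```text
time_s: 19.27
eef_pos: [358.7, -108.3, 697.5]
eef_rot: [179.0, 5.3, 157.4]
ft_force: [0.8, 0.1, 0.2]
grip_width: 1.0
```

```bash
python3 -c "
from cell import bot
o=bot.get_obs();print(o['time_s'],o['eef_pos'].round(1),o['eef_rot'].round(2),o['joint_pos'].round(1))"
```

```text
19.275 [ 358.7 -108.3  697.5] [179.01   5.3  157.38] [-26.7   6.9  15.7   2.9 152.1 -91.5]
```

Request:
drive_tool(
  increments="0 0.6 -6 0;0 0.6 -6 0;0 0.5 -6 0;0 0.4 -6 0;0 0 -6 0;0 0 -6 0",
)

```text
time_s: 20.02
eef_pos: [269.7, -61.0, 754.4]
eef_rot: [178.4, 15.5, 157.1]
ft_force: [1.0, -0.2, -0.2]
grip_width: 0.998
```

```bash
python3 -c "
from cell import bot
o=bot.get_obs();print(o['time_s'],o['eef_pos'].round(1),o['eef_rot'].round(2),o['joint_pos'].round(1))"
```

```text
20.025 [269.7 -61.  754.4] [178.42  15.54 157.14] [-28.2  -3.2  15.7   6.4 152.1 -89.5]
```

Request:
drive_tool(
  increments="0 -1 -6 0;0 -1 -6 0;0 -1 -6 0;0 -1 -6 0;0 -1 -6 0",
)

```text
time_s: 20.65
eef_pos: [195.9, -68.4, 789.7]
eef_rot: [179.7, 25.0, 157.0]
ft_force: [-0.1, -0.3, -0.2]
grip_width: 1.0
```

```bash
python3 -c "
from cell import bot
o=bot.get_obs();print(o['time_s'],o['eef_pos'].round(1),o['eef_rot'].round(2),o['joint_pos'].round(1))"
```

```text
20.65 [195.9 -68.4 789.7] [179.66  25.05 157.02] [-66.9 -11.8  15.7  39.5 152.1 -95.1]
```

Request:
drive_tool(
  increments="0 0 -6 0;0 0 -6 0;0 0 -6 0;0 0 -6 0",
)

```text
time_s: 21.15
eef_pos: [153.9, -9.9, 798.0]
eef_rot: [-178.4, 28.0, 156.7]
ft_force: [0.4, 0.9, -0.1]
grip_width: 1.0
```

```bash
python3 -c "
from cell import bot
o=bot.get_obs();print(o['time_s'],o['eef_pos'].round(1),o['eef_rot'].round(2),o['joint_pos'].round(1))"
```

```text
21.15 [153.9  -9.9 798. ] [-178.42   28.01  156.75] [-38.4 -15.8  15.7  11.8 152.1 -92.9]
```

Request:
drive_tool(
  increments="0 0.5 -6 0;0 0.5 -6 0;0 0.5 -6 0",
)

```text
time_s: 21.52
eef_pos: [93.8, 17.0, 806.1]
eef_rot: [-179.1, 32.5, 157.2]
ft_force: [0.2, -0.1, -0.4]
grip_width: 0.995
```

```bash
python3 -c "
from cell import bot
o=bot.get_obs();print(o['time_s'],o['eef_pos'].round(1),o['eef_rot'].round(2),o['joint_pos'].round(1))"
```

```text
21.525 [ 93.8  17.  806.1] [-179.14   32.47  157.2 ] [-23.  -20.2  15.7  -1.6 152.1 -91.6]
```

The tilt is now 32.5° outward, with heading -22.8° and about 0.9° of sideways roll. I work out the translations to the jar in tool axes.

```bash
cat > wp.py <<'E'
from h import *
import sys
o=bot.get_obs();R=Ro.from_euler('xyz',o["eef_rot"],degrees=True).as_matrix();p=o["eef_pos"]
print(o["time_s"],p.round(1),o["eef_rot"].round(2),o["joint_pos"].round(1))
for a in sys.argv[1:]:
    q=np.array(eval(a),float);d=R.T@(q-p)/10;print(a,"cm",d.round(2),"rows>=",(np.linalg.norm(d)/6.2).round(2));p=q
E
python3 wp.py "(220,-60,600)" "(397.5,-162.3,330)" "(397.5,-162.3,52)"
python3 - <<'E'
from h import *
im=cv2.imread("pics/scene0.png");C=cam("scene")
# plate: greyish-blue mask; fit edges on the near corner
h=cv2.cvtColor(im,cv2.COLOR_BGR2HSV);print(h[165,225],h[135,255],h[160,300])
x=im[...,0].astype(int)-im[...,2]
m=(x>8)&(h[...,2]<140)&(h[...,2]>50);m[:120]=0;m[182:]=0;m[:,:185]=0;m[:,270:]=0
b=big(m)[0];print(b[1])
ct=max(cv2.findContours(b[0].astype(np.uint8),0,1)[0],key=len)[:,0]
e=np.array([p for p in ct if p[0]>=254 and 134<p[1]<168]);P=ray(C,e,12)
v=cv2.fitLine(P[:,:2].astype(np.float32),cv2.DIST_HUBER,0,.01,.01).ravel();print("front edge heading",np.degrees(np.arctan2(v[1],v[0])),v[2:])
E
```

```text
21.525 [ 93.8  17.  806.1] [-179.14   32.47  157.2 ] [-23.  -20.2  15.7  -1.6 152.1 -91.6]
(220,-60,600) cm [-1.27 -1.83 25.27] rows>= 4.09
(397.5,-162.3,330) cm [-2.65 -2.05 33.73] rows>= 5.47
(397.5,-162.3,52) cm [14.93  0.35 23.45] rows>= 4.48
[103  22  80] [100  20  78] [ 27  17 138]
[190 126   6   4  20]Traceback (most recent call last):
  File "<stdin>", line 9, in <module>
  File "h.py", line 13, in ray
    d=(R@np.linalg.inv(K)@np.c_[uv,np.ones(len(uv))].T).T
       ~~~~~~~~~~~~~~~~~~^~~~~~~~~~~~~~~~~~~~~~~~~~~~~
ValueError: matmul: Input operand 1 has a mismatch in its core dimension 0, with gufunc signature (n?,k),(k,m?)->(n?,m?) (size 1 is different from 3)
```

Request:
drive_tool(
  increments="-0.3 -0.4 5 0;-0.3 -0.4 5 0;-0.3 -0.5 5 0;-0.4 -0.5 5 0;0 0 5.3 0;0 0 0 0",
)

```text
time_s: 22.28
eef_pos: [204.5, -37.2, 626.8]
eef_rot: [-178.4, 31.8, 157.0]
ft_force: [0.3, -0.3, -0.2]
grip_width: 1.003
```

```bash
python3 wp.py "(397.5,-162.3,330)" "(397.5,-162.3,52)"
python3 - <<'E'
from h import *
im=cv2.imread("pics/scene0.png");C=cam("scene")
h=cv2.cvtColor(im,cv2.COLOR_BGR2HSV)
m=(h[...,0]>85)&(h[...,0]<120)&(h[...,2]<115);m|=im.max(2)<40;m[:120]=0;m[182:]=0;m[:,:222]=0;m[:,272:]=0
m=cv2.morphologyEx(m.astype(np.uint8),cv2.MORPH_CLOSE,np.ones((3,3)))
b=big(m)[0];print(b[1])
ct=max(cv2.findContours(b[0].astype(np.uint8),0,1)[0],key=len)[:,0]
e=np.array([p for p in ct if p[0]>=256 and 133<p[1]<168]);P=ray(C,e,12)
v=cv2.fitLine(P[:,:2].astype(np.float32),cv2.DIST_HUBER,0,.01,.01).ravel();print("front edge heading",np.degrees(np.arctan2(v[1],v[0])),v[2:])
E
```

```text
22.275 [204.5 -37.2 626.8] [-178.38   31.79  156.98] [-26.1 -39.3  65.7   0.  121.7 -92.6]
(397.5,-162.3,330) cm [-3.62 -2.91 37.26] rows>= 6.06
(397.5,-162.3,52) cm [14.64  0.67 23.62] rows>= 4.48
[ 222  128   41   47 1579]
front edge heading 70.55737 [ 486.20468 -192.76118]
```

Request:
drive_tool(
  increments="-0.6 -0.4 5 0;-0.6 -0.5 5.4 0;-0.6 -0.5 5.4 0;-0.6 -0.5 5.4 0;-0.6 -0.5 5.4 0;-0.6 -0.5 5.4 0;0 0 5.2 0;0 0 0 0;0 0 0 0",
)

```text
time_s: 23.4
eef_pos: [399.6, -160.7, 338.6]
eef_rot: [-178.3, 32.4, 157.4]
ft_force: [0.7, 0.1, 0.9]
grip_width: 0.998
```

```bash
python3 wp.py "(397.5,-162.3,52)"
cat > edge.py <<'E'
from h import *
def edge(im,C,a,b,z,half=4):
    """subpixel strongest-gradient points across segment a-b, line fitted in the world plane z"""
    g=cv2.GaussianBlur(cv2.cvtColor(im,cv2.COLOR_BGR2GRAY).astype(np.float32),(0,0),.8)
    a,b=np.array(a,float),np.array(b,float);t=(b-a)/np.linalg.norm(b-a);n=np.array([-t[1],t[0]])
    k=np.arange(-half,half+.01,.25);pts=[]
    for f in np.linspace(.08,.92,40):
        q=(a+f*(b-a)+k[:,None]*n).astype(np.float32)
        d=np.abs(np.gradient(cv2.remap(g,q[:,:1].copy(),q[:,1:].copy(),cv2.INTER_CUBIC).ravel()))
        pts.append(q[d.argmax()])
    P=ray(C,pts,z)[:,:2].astype(np.float32);v=cv2.fitLine(P,cv2.DIST_HUBER,0,.01,.01).ravel()
    r=(P-v[2:])@np.array([-v[1],v[0]]);return np.degrees(np.arctan2(v[1],v[0])).round(2),v[2:].round(1),np.std(r).round(2)
E
python3 - <<'E'
from edge import *
im=cv2.imread("pics/scene0.png");C=cam("scene")
print("front",edge(im,C,(261,131),(263,170),12))
print("side",edge(im,C,(195,174),(260,169.5),12,5))
print("rooffront",edge(im,C,(228,95),(230,128),190))
im=cv2.imread("pics/side0.png");C=cam("side")
P=[np.array([528.7,-215.2,0])+Ro.from_euler('z',-21.5,degrees=True).apply(v) for v in([-50,-60,12],[-50,60,12],[130,-60,12],[15,-55,190],[125,-55,190],[15,55,190],[125,55,190])]
uv=proj(C,P);print(uv.round(1).tolist())
print("front",edge(im,C,uv[0],uv[1],12));print("side",edge(im,C,uv[0],uv[2],12))
print("roof",edge(im,C,uv[3],uv[5],190),edge(im,C,uv[5],uv[6],190),edge(im,C,uv[4],uv[6],190))
E
```

```text
23.4 [ 399.6 -160.7  338.6] [-178.25   32.44  157.39] [-31.9 -34.1 102.7   3.3  79.  -98.5]
(397.5,-162.3,52) cm [15.49  0.51 24.11] rows>= 4.62
front (np.float32(70.46), array([ 481.1, -199.4], dtype=float32), np.float32(0.68))
side (np.float32(-20.07), array([ 598.4, -173.8], dtype=float32), np.float32(0.64))
rooffront (np.float32(69.83), array([ 541.3, -219.2], dtype=float32), np.float32(2.14))
[[255.1, 323.3], [265.4, 285.0], [337.4, 334.5], [285.7, 265.0], [341.6, 271.6], [293.8, 230.7], [345.3, 236.3]]
front (np.float32(69.82), array([ 481.1, -199.7], dtype=float32), np.float32(3.59))
side (np.float32(-19.3), array([ 540.3, -293.8], dtype=float32), np.float32(3.13))
roof (np.float32(71.66), array([ 542.7, -224.3], dtype=float32), np.float32(1.75)) (np.float32(-20.14), array([ 613.3, -190.9], dtype=float32), np.float32(2.83)) (np.float32(70.66), array([ 637.4, -271.4], dtype=float32), np.float32(0.46))
```

Five edges from two cameras agree on a scanner yaw of about -19.8°, and the jar stands at about -21.2°. I level the jaws with a +2.8° turn before descending.

Request:
drive_tool(
  increments="0 0 0 2.8;0 0 0 0",
)

```text
time_s: 23.65
eef_pos: [398.7, -160.5, 336.9]
eef_rot: [180.0, 32.4, 154.1]
ft_force: [0.6, 0.3, -0.1]
grip_width: 1.006
```

```bash
python3 wp.py "(397.3,-162.7,140)" "(397.3,-162.7,52)"; python3 -c "
from h import *
R=Ro.from_euler('xyz',bot.get_obs()['eef_rot'],degrees=True).as_matrix();print(R.round(3),np.degrees(np.arctan2(R[1,2],R[0,2])))"
```

```text
23.65 [ 398.7 -160.5  336.9] [179.98  32.4  154.06] [-32.  -34.2 102.9   3.3  79.  -95.7]
(397.3,-162.7,140) cm [10.58 -0.26 16.61] rows>= 3.18
(397.3,-162.7,52) cm [ 4.72 -0.    7.43] rows>= 1.42
[[-0.759  0.437  0.482]
 [ 0.369  0.899 -0.234]
 [-0.536  0.    -0.844]] -25.906626356288193
```

Request:
drive_tool(
  increments="2.1 -0.1 3.3 0;2.1 -0.1 3.3 0;2.1 0 3.3 0;2.1 0 3.3 0;2.1 0 3.3 0;0 0 0 0",
)

```text
time_s: 24.4
eef_pos: [394.3, -160.2, 133.7]
eef_rot: [179.9, 31.7, 154.0]
ft_force: [0.3, 1.1, 0.1]
grip_width: 1.0
```

```bash
python3 wp.py "(397.3,-162.7,52)"
```

```text
24.4 [ 394.3 -160.2  133.7] [179.9   31.66 154.01] [-32.4 -33.3 125.3   4.2  56.6 -97.8]
(397.3,-162.7,52) cm [ 3.97 -0.11  7.15] rows>= 1.32
```

Request:
drive_tool(
  increments="1.3 -0.1 2.4 0;1.3 0 2.4 0;1.0 0 1.8 0;0.3 0 0.5 0;0 0 0 0;0 0 0 0",
)

```text
time_s: 25.15
eef_pos: [400.1, -164.4, 56.7]
eef_rot: [179.9, 32.1, 154.0]
ft_force: [0.3, -1.1, -0.4]
grip_width: 0.999
```

```bash
python3 wp.py "(397.3,-162.7,52)"; python3 -c "
from h import *
im=viewer.snapshot('side');o=proj(cam('side'),[387,-158,60])[0].astype(int);print(o)
c=im[max(o[1]-90,0):o[1]+70,max(o[0]-110,0):o[0]+110];cv2.imwrite('pics/s5.png',cv2.resize(c,None,fx=3,fy=3))"
```

```text
25.15 [ 400.1 -164.4   56.7] [179.94  32.09 153.99] [-32.5 -27.3 131.4   5.1  44.  -99.2]
(397.3,-162.7,52) cm [0.53 0.03 0.22] rows>= 0.09
[215 282]
```

View pics/s5.png

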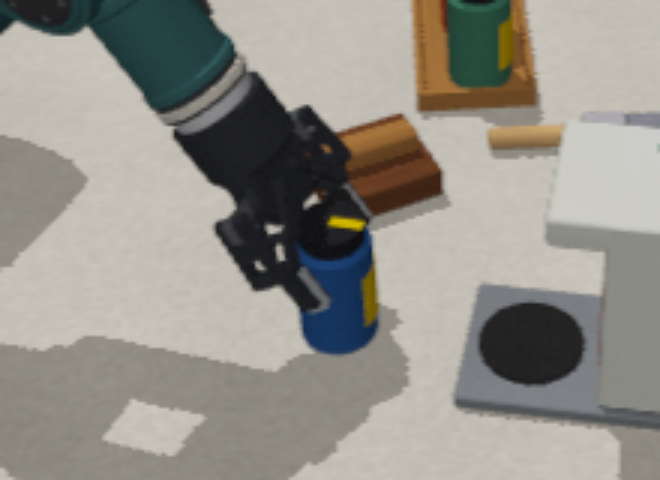

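The side view shows the tilted gripper around the upright jar at crop (340,280). The label faces the scanner and the finger tips are beside the body. I make a small shift and grip.

Request:
drive_tool(
  increments="0.4 0 0.2 0;0 0 0 0;0 0 0 0",
)

```text
time_s: 25.58
eef_pos: [396.6, -162.5, 50.3]
eef_rot: [179.9, 31.9, 154.0]
ft_force: [0.9, 0.6, 0.4]
grip_width: 0.997
```

Request:
drive_tool(
  increments="0 0 0 0;0 0 0 0;0 0 0 0;0 0 0 0;0 0 0 0;0 0 0 0;0 0 0 0",
  hand=1,
  grip_force=60,
)

```text
time_s: 26.45
eef_pos: [397.1, -162.7, 50.9]
eef_rot: [179.9, 31.9, 154.0]
ft_force: [0.5, 1.5, 3.2]
grip_width: 0.688
```

```bash
python3 wp.py "bot.get_obs()['eef_pos']+[0,0,50]"
```

```text
26.45 [ 397.1 -162.7   50.9] [179.9   31.93 153.96] [-32.6 -27.3 132.1   5.2  43.6 -99.3]
bot.get_obs()['eef_pos']+[0,0,50] cm [-2.64  0.01 -4.24] rows>= 0.81
```

Request:
drive_tool(
  increments="-0.4 0 -0.6 0;-0.6 0 -1 0;-0.6 0 -1 -1.5;0 0 0 0;0 0 0 0",
)

```text
time_s: 27.08
eef_pos: [396.3, -162.5, 80.8]
eef_rot: [-179.2, 31.8, 155.7]
ft_force: [0.3, 0.3, -4.1]
grip_width: 0.687
```

```bash
python3 wp.py "(495,-202.6,82)" "(538,-219.7,80)" "(538,-219.7,67)"
```

```text
27.075 [ 396.3 -162.5   80.8] [-179.16   31.83  155.73] [ -32.6  -29.9  129.8    4.7   48.5 -100.2]
(495,-202.6,82) cm [-9.11  0.48  5.5 ] rows>= 1.72
(538,-219.7,80) cm [-3.82  0.25  2.6 ] rows>= 0.75
(538,-219.7,67) cm [0.69 0.02 1.1 ] rows>= 0.21
```

Request:
drive_tool(
  increments="-1 0 0.6 0;-1.6 0.1 0.95 0;-1.6 0.1 0.95 0;-1.6 0.1 0.95 0;-1.6 0.1 0.95 0;-1.1 0.1 0.7 0;-0.6 0 0.4 0;0 0 0 0;0 0 0 0",
)

```text
time_s: 28.2
eef_pos: [494.7, -202.2, 81.8]
eef_rot: [-179.2, 31.8, 155.7]
ft_force: [0.0, 0.1, -3.9]
grip_width: 0.685
```

```bash
python3 wp.py "(538,-219.7,80)" "(538,-219.7,67)"; python3 -c "
from h import *
im=viewer.snapshot('side');o=proj(cam('side'),[510,-208,80])[0].astype(int);print(o)
c=im[max(o[1]-80,0):o[1]+80,max(o[0]-110,0):o[0]+110];cv2.imwrite('pics/s6.png',cv2.resize(c,None,fx=3,fy=3))"
```

```text
28.2 [ 494.7 -202.2   81.8] [-179.17   31.81  155.73] [-29.5 -12.1 118.    2.8  42.4 -96.5]
(538,-219.7,80) cm [-3.87  0.22  2.61] rows>= 0.75
(538,-219.7,67) cm [0.69 0.02 1.1 ] rows>= 0.21
[273 283]
```

View pics/s6.png

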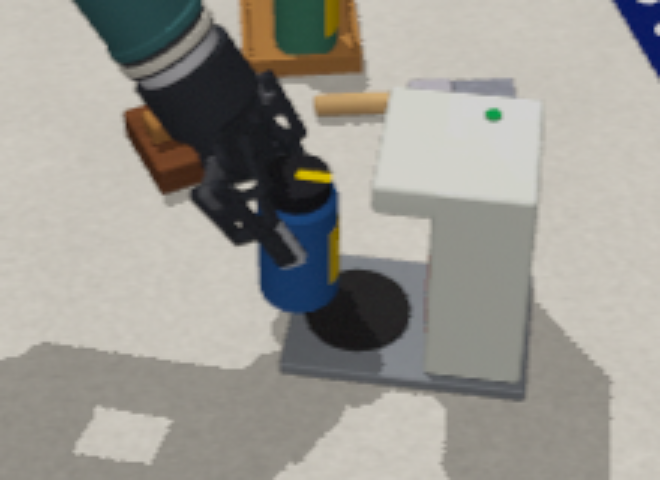

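The side view shows the jar upright at the pad's front edge, the label towards the window, and the gripper well clear of the hood. I go in.

Request:
drive_tool(
  increments="-0.6 0 0.4 0;-0.9 0.1 0.6 0;-0.9 0.1 0.6 0;-0.8 0 0.5 0;-0.5 0 0.4 0;0 0 0 0;0 0 0 0",
)

```text
time_s: 29.12
eef_pos: [536.3, -219.2, 80.2]
eef_rot: [-179.2, 31.8, 155.7]
ft_force: [-0.4, -0.8, -3.5]
grip_width: 0.683
```

```bash
python3 wp.py "(538,-219.7,67)"; python3 st.py 139 7
```

```text
29.125 [ 536.3 -219.2   80.2] [-179.16   31.82  155.73] [-28.7  -5.5 112.7   2.3  41.1 -95.4]
(538,-219.7,67) cm [0.55 0.04 1.21] rows>= 0.21
29.125 [ 536.3 -219.2   80.2] [-179.16   31.82  155.73] [-28.7  -5.5 112.7   2.3  41.1 -95.4]
scene [292.9 271.6] 69 [567.1 130.1] axis 147.1 [10.4 25. ]
scene [319.2 315.1] 69 [560.2 224.9] axis 106.5 [ 9.5 25.1]
scene [233.6 124.4] 34 [ 535.4 -218.4] axis 158.5 [10.9 17.8]
```

Request:
drive_tool(
  increments="0.2 0 0.5 0;0.2 0 0.4 0;0.1 0 0.2 0;0 0 0 0;0 0 0 0",
)

```text
time_s: 29.85
eef_pos: [538.1, -220.2, 68.7]
eef_rot: [-179.2, 31.9, 155.7]
ft_force: [0.9, -0.0, -3.7]
grip_width: 0.688
```

```bash
python3 wp.py "(538,-219.7,66)"
```

```text
29.85 [ 538.1 -220.2   68.7] [-179.16   31.88  155.73] [-28.7  -4.4 113.1   2.3  39.4 -95.6]
(538,-219.7,66) cm [0.16 0.04 0.21] rows>= 0.04
```

Request:
drive_tool(
  increments="0.1 0 0.1 0;0 0 0.1 0;0 0 0 0;0 0 0 0",
)

```text
time_s: 30.35
eef_pos: [538.7, -220.5, 67.1]
eef_rot: [-179.2, 32.0, 155.7]
ft_force: [-2.1, 0.2, 1.4]
grip_width: 0.684
```

The jar has touched down on the pad. I release and back out along the tool axis.

Request:
drive_tool(
  increments="0 0 0 0;0 0 0 0;0 0 0 0;0 0 0 0;0 0 0 0;0 0 0 0",
  hand=-1,
)

```text
time_s: 31.1
eef_pos: [538.2, -220.2, 66.3]
eef_rot: [-179.2, 31.9, 155.7]
ft_force: [0.5, -0.2, 0.4]
grip_width: 1.001
```

Request:
drive_tool(
  increments="0.3 0 -1 0;0.6 0 -2 0;0.6 0 -3 0;0.6 0 -4 0;0 0 -4 0;0 0 -4 0;0 0 0 0;0 0 0 0",
)

```text
time_s: 32.1
eef_pos: [435.9, -171.2, 207.4]
eef_rot: [-179.2, 31.8, 155.7]
ft_force: [0.2, -0.3, -0.2]
grip_width: 0.997
```

```bash
python3 st.py 126 8; python3 -c "
from h import *
im=viewer.snapshot('side');cv2.imwrite('pics/side8.png',im);o=proj(cam('side'),[528,-215,80])[0].astype(int)
c=im[o[1]-80:o[1]+80,o[0]-100:o[0]+100];w=cv2.imread('pics/wrist8.png');cv2.imwrite('pics/c8.png',np.hstack([cv2.resize(c,(400,320)),cv2.resize(w,(400,320))]))
g=cv2.cvtColor(w,cv2.COLOR_BGR2HSV)"
```

```text
32.1 [ 435.9 -171.2  207.4] [-179.16   31.82  155.73] [-29.9 -28.4 114.2   2.4  62.4 -95.9]
wrist [278.4 254.3] 138 [ 541.1 -221.9] axis 158.9 [10.  26.8]
scene [292.9 271.6] 69 [565.5 128.5] axis 147.1 [10.5 25.5]
scene [319.4 315.3] 67 [558.3 225.3] axis 106.2 [ 9.8 24.8]
scene [232.8 126.9] 33 [ 537.5 -220.7] axis 165.2 [12.1 15.6]
```

View pics/c8.png

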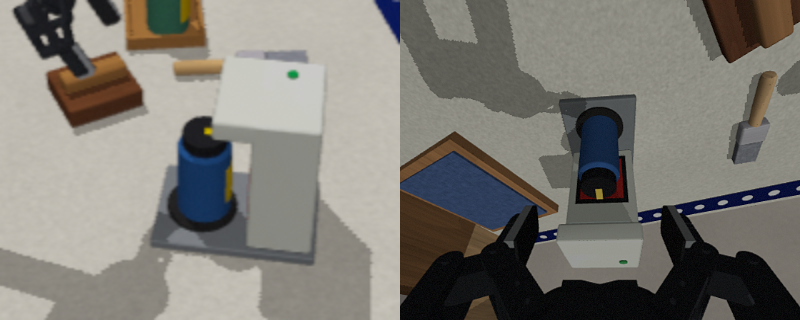

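The jar stands upright on the pad, with its stripe pointing straight into the scanner. The wrist view gives centre (529.4, -217.4) against the pad's (528.7, -215.2), and yaw -21.1° against about -19.8°. The robot is clear, so I hand in.

```bash
python3 -c "
from cell import bot
print(bot.close_job())"
```

```text
the job is handed in; nothing more can be done
None
```

The blue jar now stands upright on the scanner's pad, under the hood, with its label towards the red window. The gripper is open and backed well clear, and the job was handed in at about 32 s of the 56 s allowed.

**What I did:**
- I took the jar from the tray on its two x sides and set it down on free table.
- There I regrasped it to turn the label to the scanner's heading.
- The move rows have no tilt term. I tilted the empty tool about 32° outward by driving against the arm's reach limit in free air.
- With that tilt I gripped the jar again, slid it in from the open side, set it down and let go.

**Last checks:**

| Check | Result |
|---|---|
| Jar centre, from the wrist camera | about 2.3 mm from the pad's centre |
| Label direction | -21.1° (wrist camera) against about -19.8° for the scanner, so about 1.3° off |
| Wrist forces in the readings | a few N throughout |
| Scanner contact | no sign of any in the readings or pictures |

**Where checks disagreed:** the scene camera read the stripe as about -15°. The hood partly hides the stripe from that camera, so I went by the wrist reading. The red and green jars measured as at the start; I checked the block and brush only by eye in the last pictures.

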